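Set and lock the drawer divider's sliding leg at its length mark

TASK

Pull the drawer under the tray fully open by its handle. Then draw the spring-loaded sliding divider inside it sideways until it is in line with the little steel index clip on the drawer front, and, while holding it at that mark, slide its cam lever all the way closed (towards the drawer front). Finish still holding the divider at the mark, without letting go, with the lever closed and the drawer open; leave the things on top of the tray alone.

Things in the scene. Friction and masses are not known exactly. Their poses are not given: they have to be found in the camera images.
- tray: Walnut tray clamped on the sofa arm, fixed, 360 x 460 mm, top 100 mm above the table. Origin at table height under the middle of its front edge. Axes (same for all drawer parts): x from the front into the tray, y left seen from the robot, z up. The drawer slides out below along -x; until then the tray covers the drawer's inside. Shut, the drawer front's inner side lies under this edge.
- handle (a point): Middle of the drawer's bar handle: level steel bar 10 mm thick, 120 mm long (along y), 45 mm out from the drawer front (40 mm clear behind it), its axis 68 mm above the table; can be pinched or hooked from above. x points into the drawer. The drawer front is 345 mm wide, 14 mm thick, its top edge 80 mm above the table.
- drawer (a joint): Drawer travel in m: 0 shut, 0.15 fully open at its stop; starts slightly open. Its track drags with about 4 N. The things on the tray (remote, glass tumbler, dish, keys; up to 95 mm high) stand at least 50 mm back from its front edge; in the drawer a small loose tin lies at its right end, clear of the divider.
- plate_top (a point): Middle of the divider's top edge: upright aluminium plate, 8 mm thick (y), 120 mm long (x, 60 mm each way), 46 mm high, top 78 mm above the table, 139 mm behind the handle bar. It sits on a telescopic leg: rod and dark tube 60 mm towards the front, on its -y side, up to 58 mm high. Drawer floor 30 mm above the table; the plate's foot (to +y, 34 mm) tops at 35 mm. Clear to grip from above.
- leg (a joint): Extension of the sliding leg in m, growing to +y: 0 retracted (the start), 0.12 fully out. A spring pulls it back to 0 with 3 N when retracted, 5 to 6 N at the mark; it does not stay out by itself, even with the lever closed: it must stay held.
- mark (a joint): Where the index clip (the length mark) sits, on the same scale as leg: the plate is in line with the clip when leg equals mark. Between 0.05 and 0.095; the clip is stiff and stays where it is.
- mark_clip (a point): Top of the index clip: a steel saddle 6 mm wide (y) astride the top edge of the drawer front, 83 mm above the table. The length mark is met when the middle of the divider plate's thickness has the same y (drawer axes) as the middle of this clip.
- lever_tab (a point): Top middle of the cam lever's upright dark steel tab: 8 mm thick (x), 24 mm wide (y), from 40 to 80 mm above the table. It rides on the divider's foot on the +y side, 17.5 mm from the plate's middle (1.5 mm clear of its face): a finger lying along the plate's +y face and moving to the drawer front (-x) pushes it closed. Open, it stands 5 mm farther in (x) than plate_top.
- lever (a joint): Cam lever slide in m: 0 open (the start), 0.035 fully closed at its stop; it moves along -x, towards the drawer front. Drags with about 2.5 N and stays where it is left.

How it is judged:
On the way, in this order (a step that is already met when the one before it is completed fails the run):
1. the drawer is pulled fully open (at least 135 of its 150 mm) (value of joint drawer above 0.135 m), for 0.1 s.
2. the divider is held by the fingers within 5 mm of the mark, its lever still open (y of plate_top in the frame of mark_clip between -0.005 and 0.005 m and contact force between the fingers and leg above 1.5 N and value of joint lever below 0.012 m), for 0.2 s.
3. the lever is slid closed while the fingers hold the divider at the mark (y of plate_top in the frame of mark_clip between -0.005 and 0.005 m and contact force between the fingers and leg above 1.5 N and value of joint lever above 0.03 m), for 0.2 s.
At the end, for the whole second after the job is handed in: Through the last second the fingers hold the divider (more than 1.5 N) at rest within 5 mm of the index clip, the cam lever is closed (at least 30 of 35 mm) and the drawer is open (at least 130 of 150 mm) (all of step 3 and value of joint drawer above 0.13 m and velocity of joint leg between -0.01 and 0.01 m/s); the arm keeps its last pose, push and grip.
It fails at once if the lever is slid while the divider is 12 mm or more away from its mark (value of joint lever above 0.015 m and not (y of plate_top in the frame of mark_clip between -0.012 and 0.012 m)).
It fails at once if the remote on the tray is shoved or knocked (20 mm or more) (distance of remote_mid from where it was at the start of the episode above 0.02 m).
It fails at once if the tumbler on the tray is shoved or knocked (20 mm or more) (distance of tumbler_mid from where it was at the start of the episode above 0.02 m).
It fails at once if the dish on the tray is shoved or knocked (20 mm or more) (distance of dish_mid from where it was at the start of the episode above 0.02 m).
It fails at once if the keyring on the tray is shoved or knocked (20 mm or more) (distance of keyring_mid from where it was at the start of the episode above 0.02 m).
It also fails if it takes over 61 s, if anything falls off the work surface, if the arm or the gripper's body presses on something with over 40 N, if the wrist force passes 120 N, or if a joint passes its speed limit or range.

ROBOT

A 6-joint arm with a two-finger parallel gripper is mounted at the origin on the work surface. World frame = base frame: x ahead of the robot, y to its left, z up, the work surface at z = 0. Lengths are in m, angles in rad, forces in N, time in s.
With the tool pointing down it reaches from about 0.35 to 0.925 m from the base axis. Payload 6.4 kg.
Tool frame: the origin (TCP) lies between the finger pads; the fingertips stand 14 mm ahead of it and the grasp point (between the pads) lies 5 mm behind it; z points along the fingers, y is the direction in which the jaws open and shut (so a half turn about z gives the same grasp; the last joint's range is limited). The gripper opens to 85 mm and grips with 20 to 120 N. Pads are 22 mm wide; open, the fingers measure 114 mm over their backs; the gripper's body (76 mm by 85 mm) begins 54 mm behind the grasp point. The pads swing forward as they close: fully open they stand 13 mm farther back than shut.
Start: joints at [-1.395, 0.245, 1.558, -0, 1.339, -0.174], TCP at [0.223, -0.611, 0.213] pointing down, gripper open.
Joint ranges: [-3.13, 3.13], [-1.02, 2.26], [0.13, 2.54], [-0.95, 4.09], [0.21, 2.88], [-2.74, 2.74]. Speed limits (rad/s): [2.57, 2.57, 3.14, 3.14, 3.14, 3.14].

INTERFACE

Orientations are given as a unit quaternion [x, y, z, w].
In Python, from cell import observe, camera, camera_params, sign_off gives the robot as it stands.
- The arm moves only by the tool carry_out, never from a script. Its argument "deltas" is a list of rows, each an object with "slide": the shift along the tool's x, y, z in units of 30 mm (1.0 is 30 mm), a list of three; "turn": the turn about the tool's z in units of 8 degrees (1.0 is 8 degrees); "claw": the opening, from 0 (shut) to 1 (fully open). A call has 1 to 5 rows; each row is the pose to reach, as a shift and turn from the pose commanded when the call began, along the tool's axes at that moment; what a row does not reach only later rows make up. A row lasts 1/10 s, in which the tool goes at most 50 mm and 8.59 degrees, less where a joint would pass 70% of its speed; a pose out of reach is approached as far as the arm can. A call with a gripper value outside its range is refused whole. The fingers move at their own pace and stop on an object; "force" is the grip in N (left out, the last holds). Time passes only in rows, so rows that repeat a pose let the fingers close. It gives the time, the measured TCP pose, the force and the opening at its end, in the units of the state.
- observe(): the state, without advancing time (a new reading comes with each control period).
- camera(name): name is "scene" or "top" or "wrist"; returns the picture (480x640x3 uint8, red, green, blue); there is no depth.
- camera_params(name): a dict with "mtx" (3x3 intrinsics, pixels), "extrinsics" (4x4, takes a point from camera to world coordinates). Camera axes: x right, y down, z forward; pixel columns grow to the right and rows downward; lengths in m; the calibration is good to about 2 mm. A picture is of the moment at which its call begins: read the wrist's pose just before it. camera_params takes no time and is no camera call; for the wrist camera it gives the pose at the moment of the call.
- sign_off(): hands the job in, once; it reports no verdict.
The state is a dict: "time": time; "joints": joint angles; "qvel": joint speeds; "tau": joint torques, N m; "eef_pos": TCP position; "eef_rot": TCP orientation; "force": force on the tool from outside, world axes, zero at the start; "wrist_torque": the same for the moment, N m; "finger_gap": finger opening in m.
Only numpy, scipy, OpenCV 4.12 (cv2) and the standard library are available. Lean on these libraries where they do the work, as an engineer would, in place of code of your own. Each camera call takes 0.05 s, during which the arm holds its last target.

## Working session

There is one attempt and no reset: what is moved stays moved. The work goes in short steps, Python scripts to look and compute and a tool call to move; the robot and the scene stay as the last step left them, time stands still between calls to the robot, and variables do not carry over. Pictures are saved under pics/ and viewed, and the job is handed in when it is done.

Besides the shell and the picture viewer there is one more tool, called after "Call:" by a JSON object that holds its "name" and its "arguments", one argument or row to a line. carry_out: Moves the arm, as the interface text tells. Its arguments: {"type":"object","properties":{"deltas":{"type":"array"},"force":{"type":"number"}},"required":["deltas"]}

```bash
mkdir -p pics; ls; python3 - <<'E'
from cell import observe,camera,camera_params
import cv2
s=observe();print(s)
for n in("scene","top"):
    im=camera(n);cv2.imwrite(f"pics/{n}0.png",im[:,:,::-1]);p=camera_params(n);print(n,p)
E
```

```text
pics
{'time': 0.0, 'joints': array([-1.39510287e+00,  2.45834253e-01,  1.55903477e+00,  1.00435974e-05,
        1.33872746e+00, -1.74110503e-01]), 'qvel': array([ 0.00032223, -0.00064981, -0.00068494, -0.00095525, -0.00014145,
       -0.00062274]), 'tau': array([-1.15132403e-03, -4.29515433e+01, -3.26127398e+01, -1.96212482e-04,
        5.42284208e-03, -5.13703853e-06]), 'eef_pos': array([ 0.2226572 , -0.61002498,  0.21155631]), 'eef_rot': array([ 9.84743308e-01,  1.74010384e-01,  4.09302402e-06, -1.00191860e-03]), 'force': array([0.59876504, 0.00682994, 0.45335033]), 'wrist_torque': array([ 0.00295879, -0.03415692, -0.01057261]), 'finger_gap': 0.085209307489237}
scene {'mtx': array([[573.63487261,   0.        , 330.79604647],
       [  0.        , 573.63487261, 232.8789008 ],
       [  0.        ,   0.        ,   1.        ]]), 'extrinsics': array([[ 0.84880822,  0.42248516, -0.31785357,  0.90401923],
       [ 0.52869773, -0.67620939,  0.51304929, -0.34022137],
       [ 0.00182014, -0.60352892, -0.79733903,  0.60718313],
       [ 0.        ,  0.        ,  0.        ,  1.        ]])}
top {'mtx': array([[568.15775105,   0.        , 325.77743211],
       [  0.        , 568.15775105, 245.117452  ],
       [  0.        ,   0.        ,   1.        ]]), 'extrinsics': array([[-0.0112149 , -0.98163509,  0.19043837,  0.56509604],
       [-0.99992003,  0.00989613, -0.00787458,  0.01674055],
       [ 0.00584536, -0.19051145, -0.98166757,  0.70855107],
       [ 0.        ,  0.        ,  0.        ,  1.        ]])}
```

View pics/scene0.png

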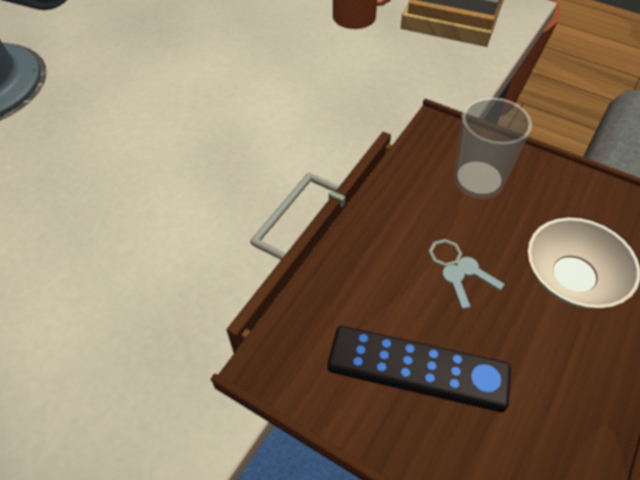

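View pics/top0.png

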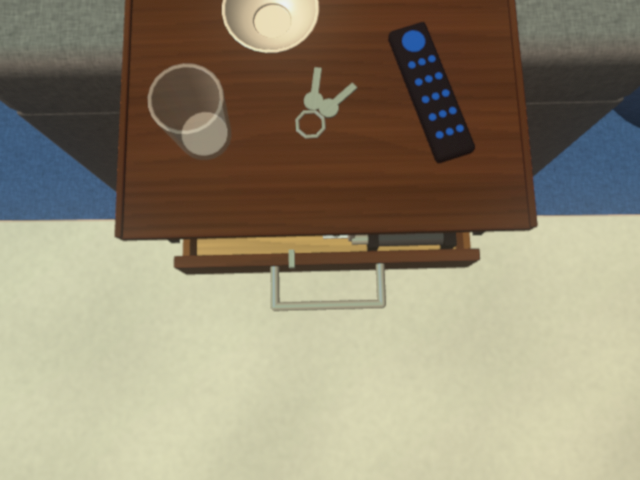

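The top view shows the handle bar running from (274,306) to (383,304), the clip at (291,258), and the tray's front edge from (118,238) to (534,227). Next I'll turn these into positions.

```bash
cat > h.py <<'E'
import numpy as np, cv2
from cell import observe,camera,camera_params,sign_off
from scipy.spatial.transform import Rotation as R
def ray(p,uv,z):
    E=p["extrinsics"];d=E[:3,:3]@np.linalg.inv(p["mtx"])@np.array([uv[0],uv[1],1.]);o=E[:3,3]
    return o+d*(z-o[2])/d[2]
def proj(p,X):
    E=p["extrinsics"];c=E[:3,:3].T@(np.array(X)-E[:3,3]);q=p["mtx"]@c;return q[:2]/q[2]
E
python3 - <<'E'
from h import *
im=cv2.imread("pics/top0.png")
cv2.imwrite("pics/z0.png",cv2.resize(im[225:320,165:485],None,fx=2.5,fy=2.5,interpolation=cv2.INTER_CUBIC))
# bar mask
hsv=cv2.cvtColor(im,cv2.COLOR_BGR2HSV)
for (x,y) in[(330,305),(330,300),(330,312),(291,258)]:print((x,y),im[y,x],hsv[y,x])
for c in (300,330,360): print([tuple(im[r,c]) for r in range(297,314)])
p=camera_params("top")
for n,uv,z in[("barL",(272,306),.07),("barR",(385,304.5),.07),("clip",(291,258),.08),("trL",(118,238),.1),("trR",(535,228),.1),("frL",(176,261),.08),("frR",(478,253),.08)]:print(n,ray(p,uv,z).round(4))
p=camera_params("scene")
for n,uv,z in[("barR",(254,242),.07),("barL",(309,177),.07),("frR",(232,333),.08),("frL",(387,137),.08),("trR",(216,380),.1),("trL",(426,102),.1)]:print(n,ray(p,uv,z).round(4))
E
```

```text
(330, 305) [144 171 162] [ 40  40 171]
(330, 300) [150 178 181] [ 27  44 181]
(330, 312) [172 203 205] [ 28  41 205]
(291, 258) [144 173 159] [ 44  43 173]
[(np.uint8(172), np.uint8(204), np.uint8(205)), (np.uint8(172), np.uint8(205), np.uint8(205)), (np.uint8(171), np.uint8(204), np.uint8(205)), (np.uint8(165), np.uint8(197), np.uint8(198)), (np.uint8(147), np.uint8(175), np.uint8(178)), (np.uint8(128), np.uint8(153), np.uint8(157)), (np.uint8(132), np.uint8(157), np.uint8(160)), (np.uint8(140), np.uint8(167), np.uint8(163)), (np.uint8(145), np.uint8(171), np.uint8(161)), (np.uint8(144), np.uint8(171), np.uint8(162)), (np.uint8(136), np.uint8(162), np.uint8(161)), (np.uint8(125), np.uint8(149), np.uint8(154)), (np.uint8(121), np.uint8(145), np.uint8(149)), (np.uint8(140), np.uint8(167), np.uint8(169)), (np.uint8(164), np.uint8(196), np.uint8(196)), (np.uint8(171), np.uint8(203), np.uint8(204)), (np.uint8(172), np.uint8(204), np.uint8(205))]
[(np.uint8(171), np.uint8(203), np.uint8(205)), (np.uint8(171), np.uint8(203), np.uint8(205)), (np.uint8(168), np.uint8(198), np.uint8(201)), (n
[... 1129 characters left out ...]
p.uint8(119), np.uint8(142), np.uint8(148)), (np.uint8(127), np.uint8(151), np.uint8(155)), (np.uint8(152), np.uint8(180), np.uint8(182)), (np.uint8(169), np.uint8(201), np.uint8(202)), (np.uint8(174), np.uint8(207), np.uint8(208)), (np.uint8(175), np.uint8(208), np.uint8(209)), (np.uint8(175), np.uint8(209), np.uint8(210))]
barL [0.6201 0.0727 0.07  ]
barR [ 0.6204 -0.0541  0.07  ]
clip [0.6727 0.0509 0.08  ]
trL [0.6933 0.2385 0.1   ]
trR [ 0.7    -0.2185  0.1   ]
frL [0.6706 0.1795 0.08  ]
frR [ 0.6763 -0.1596  0.08  ]
barR [ 0.6213 -0.053   0.07  ]
barL [0.6195 0.0662 0.07  ]
frR [ 0.6762 -0.1628  0.08  ]
frL [0.6729 0.173  0.08  ]
trR [ 0.702  -0.2157  0.1   ]
trL [0.6937 0.2406 0.1   ]
```

View pics/z0.png

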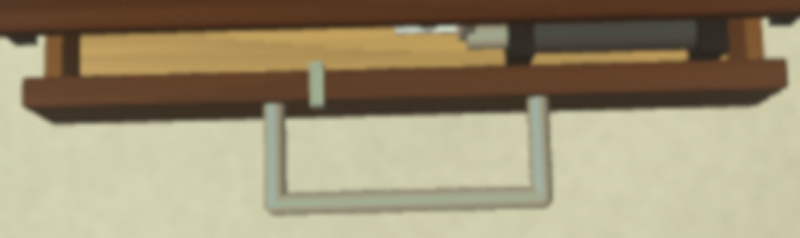

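```bash
cat >> h.py <<'E'
def units(t,yaw=None):
    s=observe();r=R.from_quat(s["eef_rot"]);M=r.as_matrix()
    cy=np.arctan2(M[1,0],M[0,0])
    out=(M.T@(np.array(t)-s["eef_pos"])/0.03).round(2)
    print("t",round(s["time"],2),"tcp",s["eef_pos"].round(4),"yaw",cy.round(4),"F",s["force"].round(1),"gap",round(s["finger_gap"],4),"-> slide",out, "turn",None if yaw is None else round(-(yaw-cy)*57.2958/8,2))
E
python3 -c "
from h import *
units([.643,.008,.2],.016)"
```

```text
t 0.1 tcp [ 0.2227 -0.6101  0.2117] yaw 0.3498 F [ 0.   0.4 -0.5] gap 0.0852 -> slide [ 20.22 -14.55   0.42] turn 2.39
```

Call:
{"name": "carry_out", "arguments": {
  "deltas": [
    {"slide":[1.3,-0.95,0.03],"turn":0.5,"claw":0},
    {"slide":[2.6,-1.9,0.06],"turn":1,"claw":0},
    {"slide":[3.9,-2.85,0.09],"turn":1.5,"claw":0},
    {"slide":[5.2,-3.75,0.12],"turn":2,"claw":0},
    {"slide":[6.5,-4.7,0.15],"turn":2.39,"claw":0}
  ]
}}

```text
time: 0.6
eef_pos: [0.3582, -0.4095, 0.2077]
eef_rot: [1.0, 0.007, -0.0, -0.0]
force: [0.3, -0.9, 0.8]
finger_gap: 0.0125
```

```bash
python3 -c "
from h import *
units([.643,.008,.2],.016)"
```

```text
t 0.6 tcp [ 0.3582 -0.4095  0.2077] yaw 0.013 F [ 0.3 -0.9  0.8] gap 0.0125 -> slide [  9.67 -13.79   0.26] turn -0.02
```

Call:
{"name": "carry_out", "arguments": {
  "deltas": [
    {"slide":[0.95,-1.35,0],"turn":0,"claw":0},
    {"slide":[1.9,-2.7,0],"turn":0,"claw":0},
    {"slide":[2.85,-4.05,0],"turn":0,"claw":0},
    {"slide":[3.8,-5.4,0],"turn":0,"claw":0},
    {"slide":[4.75,-6.75,0],"turn":0,"claw":0}
  ]
}}

```text
time: 1.1
eef_pos: [0.4974, -0.2046, 0.2079]
eef_rot: [1.0, 0.008, -0.0, -0.0]
force: [0.5, -0.4, -0.0]
finger_gap: -0.0001
```

Call:
{"name": "carry_out", "arguments": {
  "deltas": [
    {"slide":[0.95,-1.35,0],"turn":0,"claw":0},
    {"slide":[1.9,-2.7,0],"turn":0,"claw":0},
    {"slide":[2.85,-4.05,0],"turn":0,"claw":0},
    {"slide":[3.8,-5.4,0],"turn":0,"claw":0},
    {"slide":[4.5,-6.5,0],"turn":0,"claw":0}
  ]
}}

```text
time: 1.6
eef_pos: [0.6295, -0.0069, 0.2077]
eef_rot: [1.0, 0.009, -0.0, -0.0]
force: [-0.2, 0.2, 0.5]
finger_gap: -0.0001
```

```bash
python3 -c "
from h import *
units([.643,.008,.065],.016)
cv2.imwrite('pics/w1.png',camera('wrist')[:,:,::-1])"
```

```text
t 1.6 tcp [ 0.6295 -0.0069  0.2077] yaw 0.0174 F [-0.2  0.2  0.5] gap -0.0001 -> slide [ 0.46 -0.49  4.76] turn 0.01
```

View pics/w1.png

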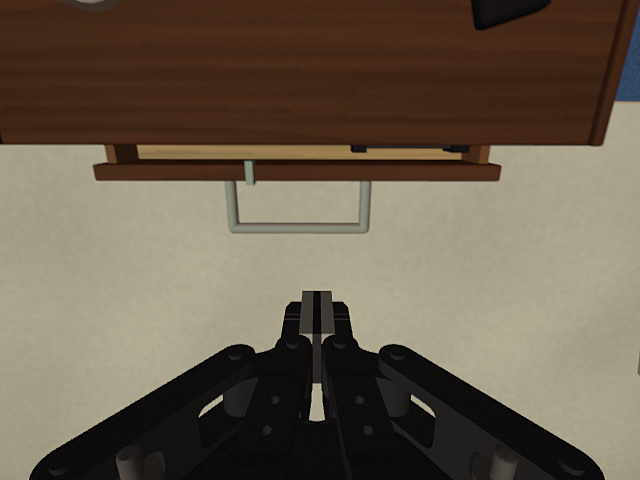

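The wrist view shows the bar from (231,228) to (368,228), the clip at (250,172), and both fingers shut. I'll cross-check these against the top view.

```bash
python3 -c "
from h import *
p=camera_params('wrist')
for uv,z in[((229,228),.07),((370,228),.07),((250,164),.083),((0,144),.1),((606,146),.1),((300,181),.075)]:print(ray(p,uv,z).round(4))
units([.643,.008,.2],.016)"
```

```text
[0.6221 0.0777 0.07  ]
[ 0.6248 -0.0521  0.07  ]
[0.6819 0.0534 0.083 ]
[0.6949 0.2409 0.1   ]
[ 0.7029 -0.2228  0.1   ]
[0.6674 0.0123 0.075 ]
t 1.65 tcp [ 0.6311 -0.0027  0.2077] yaw 0.0209 F [-1.9  3.1  0. ] gap -0.0005 -> slide [ 0.4  -0.35  0.26] turn 0.03
```

Call:
{"name": "carry_out", "arguments": {
  "deltas": [
    {"slide":[0.45,-0.5,0.3],"turn":0,"claw":0},
    {"slide":[0.45,-0.5,1.2],"turn":0,"claw":0},
    {"slide":[0.45,-0.5,2.2],"turn":0,"claw":0},
    {"slide":[0.45,-0.5,3.0],"turn":0,"claw":0},
    {"slide":[0.45,-0.5,3.3],"turn":0,"claw":0}
  ]
}}

```text
time: 2.15
eef_pos: [0.6396, 0.0062, 0.1054]
eef_rot: [1.0, 0.008, -0.003, -0.001]
force: [-0.1, 0.6, 0.4]
finger_gap: -0.0001
```

```bash
python3 -c "
from h import *
units([.643,.008,.064],.016)
cv2.imwrite('pics/w2.png',camera('wrist')[:,:,::-1])"
```

```text
t 2.15 tcp [0.6396 0.0062 0.1054] yaw 0.0162 F [-0.1  0.6  0.4] gap -0.0001 -> slide [ 0.12 -0.06  1.38] turn 0.0
```

View pics/w2.png

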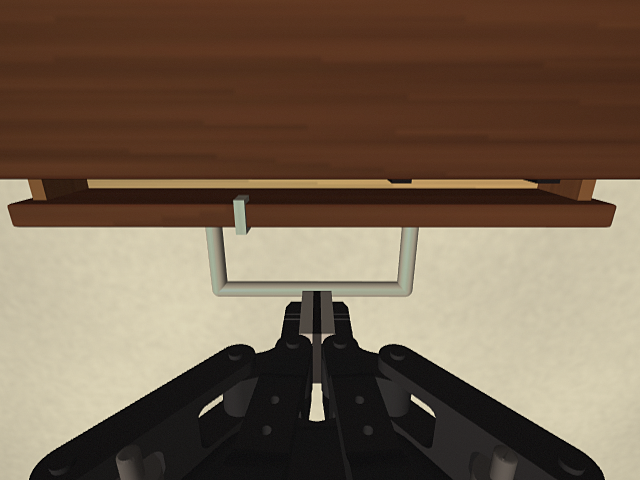

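```bash
python3 -c "
from h import *
p=camera_params('wrist');print(p['extrinsics'].round(3))
s=observe();t=s['eef_pos'];print(t)
for d in[(-.011,0,-.014),(.011,0,-.014),(0,0,-.014)]:print(proj(p,t+np.array(d)).round(0))
for uv in[(315,289)]:print(ray(p,uv,.068),ray(p,uv,.091))
units([.643,.008,.064],.016)"
```

```text
[[ 0.016 -0.945 -0.327  0.724]
 [-1.    -0.015 -0.005  0.007]
 [ 0.     0.327 -0.945  0.266]
 [ 0.     0.     0.     1.   ]]
[0.63964644 0.00606229 0.10535065]
[316. 296.]
[316. 260.]
[316. 278.]
[0.6207826 0.0065231 0.068    ] [0.63272541 0.00660416 0.091     ]
t 2.2 tcp [0.6396 0.0061 0.1054] yaw 0.016 F [-1.3 -0.2 -0.5] gap -0.0003 -> slide [ 0.12 -0.06  1.38] turn -0.0
```

The shut fingertips sit lower in this image (row 291) than the stated tool geometry predicts. I'll check them in the fixed cameras.

```bash
python3 -c "
from h import *
t=observe()['eef_pos']
ims=[]
for n in('scene','top'):
    im=camera(n)[:,:,::-1].copy();p=camera_params(n)
    for d in[(-.011,0,-.014),(.011,0,-.014),(0,0,0)]:
        q=proj(p,t+np.array(d));print(n,q.round(1)); cv2.circle(im,tuple(int(round(v)) for v in q),1,(0,0,255),-1)
    q=proj(p,t).astype(int)
    ims.append(cv2.resize(im[max(q[1]-80,0):q[1]+80,q[0]-70:q[0]+70],(400,457)))
    ims[-1]=ims[-1][:440]
cv2.imwrite('pics/s3.png',np.hstack(ims))"
```

```text
scene [287.  199.7]
scene [302.6 207.3]
scene [294.2 195.6]
top [331.6 295.8]
top [331.4 275.7]
top [331.7 284.1]
```

View pics/s3.png

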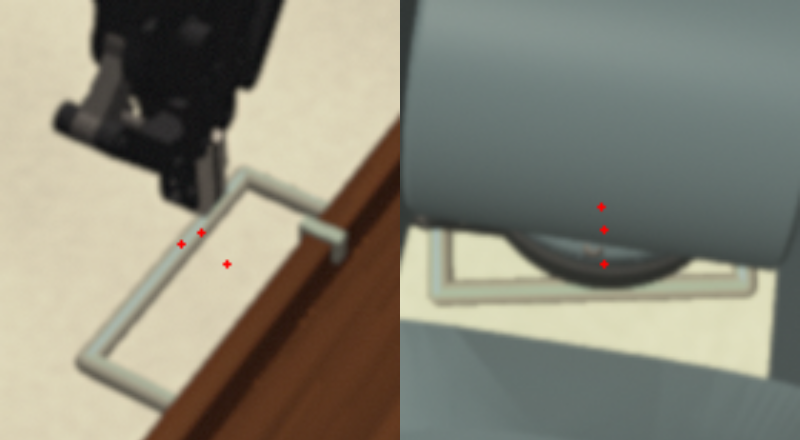

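```bash
python3 -c "
from h import *
def pm(p):
    E=np.linalg.inv(p['extrinsics']);return p['mtx']@E[:3]
a,b=camera_params('wrist'),camera_params('scene')
print(a['mtx'])
for u,v in[((317,291),(298.2,190.3)),((332,291),(298.2,190.3)),((302,291),(298.2,190.3))]:
    X=cv2.triangulatePoints(pm(a),pm(b),np.array(u,float).reshape(2,1),np.array(v,float).reshape(2,1));X=(X[:3]/X[3]).ravel();print(X.round(4),proj(a,X),proj(b,X))
print(observe()['eef_pos'])
"
```

```text
[[339.04397912   0.         316.46940114]
 [  0.         339.04397912 239.20309623]
 [  0.           0.           1.        ]]
[0.6465 0.0053 0.1194] [316.99960068 291.16758691] [298.21969728 190.31678024]
[ 0.6516 -0.0015  0.1291] [331.99954239 291.20598577] [298.2231228  190.31969092]
[0.6406 0.0132 0.1083] [301.99966818 291.12918822] [298.21593347 190.31357982]
[0.64188578 0.0056871  0.10919445]
```

Call:
{"name": "carry_out", "arguments": {
  "deltas": [
    {"slide":[0.12,0,0.5],"turn":0,"claw":0},
    {"slide":[0.12,0,1.0],"turn":0,"claw":0},
    {"slide":[0.12,0,1.5],"turn":0,"claw":0},
    {"slide":[0.12,0,1.9],"turn":0,"claw":0},
    {"slide":[0.12,0,1.9],"turn":0,"claw":0}
  ]
}}

```text
time: 2.8
eef_pos: [0.6435, 0.0062, 0.0491]
eef_rot: [1.0, 0.008, -0.003, -0.0]
force: [-0.5, -0.0, -0.0]
finger_gap: -0.0001
```

```bash
python3 -c "
from h import *
units([.643,.008,.05],.016)
w=camera('wrist');s=camera('scene')
c=cv2.resize(s[110:300,200:400],(500,475))
cv2.imwrite('pics/w4.png',np.hstack([w[200:480,170:470],cv2.resize(c,(295,280))])[:,:,::-1])
units([.643,.008,.05],.016)"
```

```text
t 2.8 tcp [0.6435 0.0062 0.0491] yaw 0.0161 F [-0.5 -0.  -0. ] gap -0.0001 -> slide [-0.02 -0.06 -0.03] turn 0.0
t 2.9 tcp [0.6453 0.0059 0.0517] yaw 0.0161 F [-0.5 -0.1  1.5] gap 0.0001 -> slide [-0.08 -0.07  0.06] turn 0.0
```

View pics/w4.png

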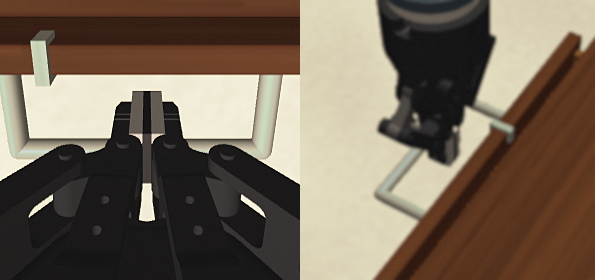

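The fingers are inside the handle gap behind the bar, with the bar's ends visible at about (10,155) and (265,150) in the crop. I'll pull the drawer now.

Call:
{"name": "carry_out", "arguments": {
  "deltas": [
    {"slide":[-0.3,0,0],"turn":0,"claw":0},
    {"slide":[-0.7,0,0],"turn":0,"claw":0},
    {"slide":[-1.2,0,0],"turn":0,"claw":0},
    {"slide":[-1.6,0,0],"turn":0,"claw":0},
    {"slide":[-2.0,0,0],"turn":0,"claw":0}
  ]
}}

```text
time: 3.4
eef_pos: [0.5853, 0.0047, 0.0534]
eef_rot: [1.0, 0.008, 0.001, 0.0]
force: [-0.5, 0.6, 0.6]
finger_gap: 0.0001
```

```bash
python3 -c "
from h import *
units([.507,.004,.05],.016)
w=camera('wrist')
cv2.imwrite('pics/w5.png',w[:,:,::-1])"
```

```text
t 3.4 tcp [0.5853 0.0047 0.0534] yaw 0.0162 F [-0.5  0.6  0.6] gap 0.0001 -> slide [-2.61 -0.02  0.11] turn 0.0
```

View pics/w5.png

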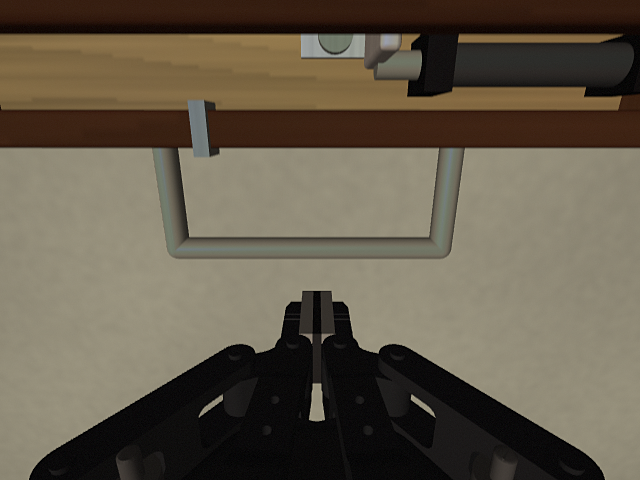

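```bash
python3 -c "
from h import *
units([.507,.004,.05],.016)
p=camera_params('wrist')
for uv,z in[((168,247),.07),((450,247),.07),((202,100),.083),((320,34),.1),((320,148),.08),((317,291),.039)]:print(ray(p,uv,z).round(4))
s=camera('scene');t=camera('top')
cv2.imwrite('pics/s6.png',np.hstack([s,t])[60:400,150:][:,:,::-1][:, :800])
units([.507,.004,.05],.016)
"
```

```text
t 3.45 tcp [0.5835 0.0051 0.0527] yaw 0.0163 F [ 0.1  1.1 -1.3] gap -0.0003 -> slide [-2.55 -0.01  0.09] turn 0.0
[0.6129 0.0723 0.07  ]
[ 0.6148 -0.0549  0.07  ]
[0.6739 0.0472 0.083 ]
[0.6915 0.0056 0.1   ]
[0.6578 0.0047 0.08  ]
[0.5757 0.0044 0.039 ]
t 3.55 tcp [0.5854 0.0049 0.0529] yaw 0.016 F [-0.4  0.7  0.7] gap -0.0002 -> slide [-2.61 -0.01  0.09] turn -0.0
```

View pics/s6.png

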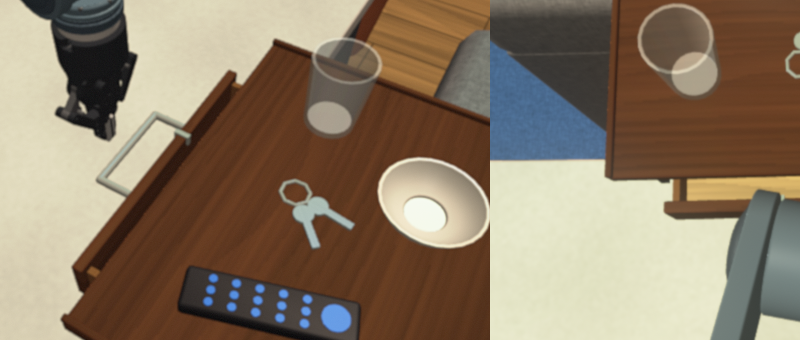

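The fingers only grazed the bar. It moved about 8 mm and then they slid over it, so the shut tips sit higher than the tool description says, about 10 mm above the TCP. I'll re-hook about 13 mm deeper.

Call:
{"name": "carry_out", "arguments": {
  "deltas": [
    {"slide":[0,0,-0.8],"turn":0,"claw":0},
    {"slide":[0,0,-1.7],"turn":0,"claw":0},
    {"slide":[0.6,0,-1.8],"turn":0,"claw":0},
    {"slide":[1.4,0,-1.8],"turn":0,"claw":0},
    {"slide":[1.8,0,-1.8],"turn":0,"claw":0}
  ]
}}

```text
time: 4.05
eef_pos: [0.6421, 0.0055, 0.1076]
eef_rot: [1.0, 0.008, 0.002, 0.0]
force: [0.2, -0.6, -0.5]
finger_gap: -0.0002
```

```bash
python3 -c "
from h import *
units([.639,.006,.036],.016)
"
```

```text
t 4.05 tcp [0.6421 0.0055 0.1076] yaw 0.0161 F [ 0.2 -0.6 -0.5] gap -0.0002 -> slide [-0.11 -0.02  2.39] turn 0.0
```

Call:
{"name": "carry_out", "arguments": {
  "deltas": [
    {"slide":[-0.1,0,0],"turn":0,"claw":0},
    {"slide":[-0.1,0,0.7],"turn":0,"claw":0},
    {"slide":[-0.1,0,1.4],"turn":0,"claw":0},
    {"slide":[-0.1,0,2.1],"turn":0,"claw":0},
    {"slide":[-0.1,0,2.4],"turn":0,"claw":0}
  ]
}}

```text
time: 4.55
eef_pos: [0.6346, 0.006, 0.032]
eef_rot: [1.0, 0.008, -0.002, -0.0]
force: [-0.7, -1.1, -0.6]
finger_gap: -0.0002
```

```bash
python3 -c "
from h import *
units([.639,.006,.036],.016)
w=camera('wrist');s=camera('scene')
cv2.imwrite('pics/w7.png',np.hstack([cv2.resize(w[200:480,170:470],(400,373)),cv2.resize(s[100:270,200:382],(400,373))])[:,:,::-1])
"
```

```text
t 4.55 tcp [0.6346 0.006  0.032 ] yaw 0.0161 F [-0.7 -1.1 -0.6] gap -0.0002 -> slide [ 0.15  0.   -0.13] turn 0.0
```

View pics/w7.png

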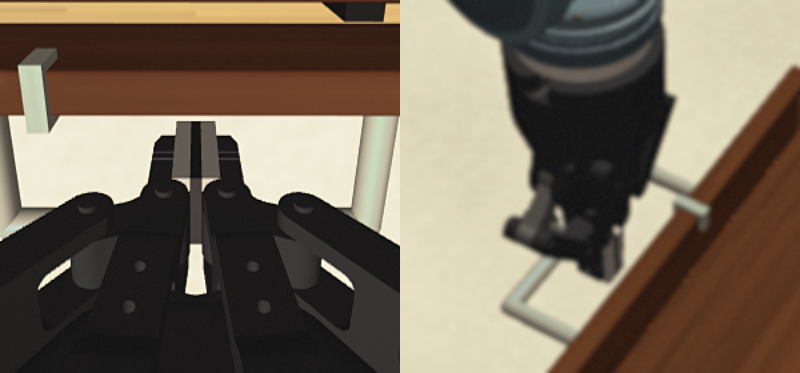

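The fingers are now deeper behind the bar, with the tip at about (610,280) in the right crop, below bar level. I'll pull gently.

Call:
{"name": "carry_out", "arguments": {
  "deltas": [
    {"slide":[-0.2,0,0],"turn":0,"claw":0},
    {"slide":[-0.5,0,0],"turn":0,"claw":0},
    {"slide":[-0.9,0,0],"turn":0,"claw":0},
    {"slide":[-1.3,0,0],"turn":0,"claw":0},
    {"slide":[-1.7,0,0],"turn":0,"claw":0}
  ]
}}

```text
time: 5.15
eef_pos: [0.5869, 0.0046, 0.036]
eef_rot: [1.0, 0.008, 0.003, 0.0]
force: [4.7, -0.3, -2.4]
finger_gap: 0.0
```

```bash
python3 -c "
from h import *
units([.500,.004,.036],.016)
w=camera('wrist');s=camera('scene')
cv2.imwrite('pics/w8.png',np.hstack([cv2.resize(w,(400,300)),cv2.resize(s,(400,300))])[:,:,::-1])
"
```

```text
t 5.15 tcp [0.5869 0.0046 0.036 ] yaw 0.016 F [ 4.7 -0.3 -2.4] gap 0.0 -> slide [-2.9  -0.03 -0.02] turn -0.0
```

View pics/w8.png

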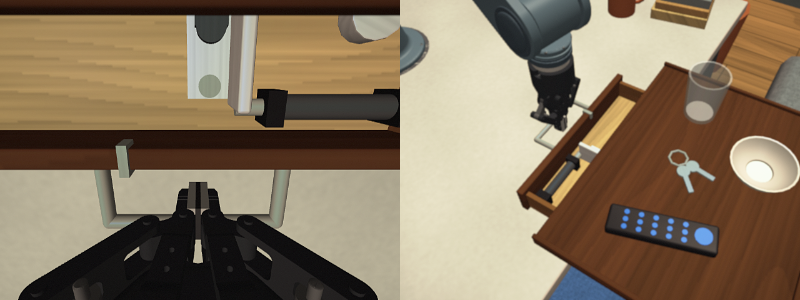

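The drawer follows with about 4.7 N on the tool, and the divider and leg are coming into view.

Call:
{"name": "carry_out", "arguments": {
  "deltas": [
    {"slide":[-0.4,0,0],"turn":0,"claw":0},
    {"slide":[-0.9,0,0],"turn":0,"claw":0},
    {"slide":[-1.4,0,0],"turn":0,"claw":0},
    {"slide":[-1.9,0,0],"turn":0,"claw":0},
    {"slide":[-2.3,0,0],"turn":0,"claw":0}
  ]
}}

```text
time: 5.75
eef_pos: [0.5183, 0.0035, 0.0359]
eef_rot: [1.0, 0.008, 0.003, 0.0]
force: [3.7, 0.3, -1.5]
finger_gap: 0.0001
```

Call:
{"name": "carry_out", "arguments": {
  "deltas": [
    {"slide":[-0.1,0,0],"turn":0,"claw":0},
    {"slide":[-0.2,0,0],"turn":0,"claw":0},
    {"slide":[-0.3,0,0],"turn":0,"claw":0},
    {"slide":[-0.4,0,0],"turn":0,"claw":0},
    {"slide":[-0.5,0,0],"turn":0,"claw":0}
  ]
}}

```text
time: 6.25
eef_pos: [0.5031, 0.0032, 0.035]
eef_rot: [1.0, 0.008, 0.002, 0.0]
force: [13.5, 1.6, -0.3]
finger_gap: 0.0001
```

```bash
python3 -c "
from h import *
units([.500,.004,.036],.016)
w=camera('wrist')
cv2.imwrite('pics/w9.png',w[:,:,::-1])
p=camera_params('wrist');print(p['extrinsics'].round(4).tolist())
"
```

```text
t 6.25 tcp [0.5031 0.0032 0.035 ] yaw 0.016 F [13.5  1.6 -0.3] gap 0.0001 -> slide [-0.1  -0.03 -0.03] turn -0.0
[[0.0153, -0.9485, -0.3164, 0.5854], [-0.9999, -0.0138, -0.0068, 0.0046], [0.0021, 0.3164, -0.9486, 0.1966], [0.0, 0.0, 0.0, 1.0]]
```

View pics/w9.png

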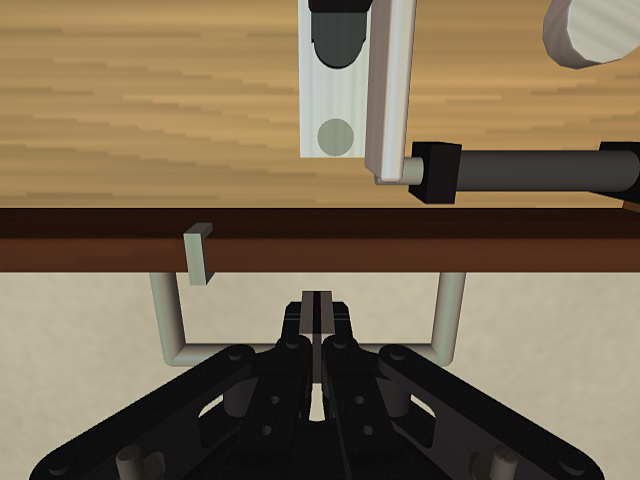

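At the stop the force rises to 13.5 N at TCP x=0.503, which matches the predicted full opening. I'll unhook, rise and look.

Call:
{"name": "carry_out", "arguments": {
  "deltas": [
    {"slide":[0.35,0,0],"turn":0,"claw":0},
    {"slide":[0.4,0,-0.3],"turn":0,"claw":0},
    {"slide":[0.4,0,-1.3],"turn":0,"claw":0},
    {"slide":[0.4,0,-2.5],"turn":0,"claw":0},
    {"slide":[0.4,0,-4.0],"turn":0,"claw":0}
  ]
}}

```text
time: 6.8
eef_pos: [0.5111, 0.0041, 0.1535]
eef_rot: [1.0, 0.008, -0.003, -0.001]
force: [1.5, -0.5, 0.6]
finger_gap: -0.0002
```

Call:
{"name": "carry_out", "arguments": {
  "deltas": [
    {"slide":[0,0,-0.8],"turn":0,"claw":0.6},
    {"slide":[0,0,-0.8],"turn":0,"claw":0.6},
    {"slide":[0,0,-0.8],"turn":0,"claw":0.6}
  ]
}}

```text
time: 7.1
eef_pos: [0.5129, 0.0038, 0.1778]
eef_rot: [1.0, 0.008, -0.001, -0.0]
force: [-0.4, -0.0, 0.2]
finger_gap: 0.043
```

```bash
python3 -c "
from h import *
units([.650,.004,.2],.016)
p=camera_params('wrist')
w=camera('wrist');cv2.imwrite('pics/w10.png',w[:,:,::-1])
import pickle;pickle.dump(p,open('p10.pkl','wb'))
t=camera('top');cv2.imwrite('pics/t10.png',t[:,:,::-1])
t=camera('scene');cv2.imwrite('pics/s10.png',t[:,:,::-1])
"
```

```text
t 7.1 tcp [0.5129 0.0038 0.1778] yaw 0.0162 F [-0.4 -0.   0.2] gap 0.043 -> slide [ 4.57  0.07 -0.75] turn 0.0
```

View pics/w10.png

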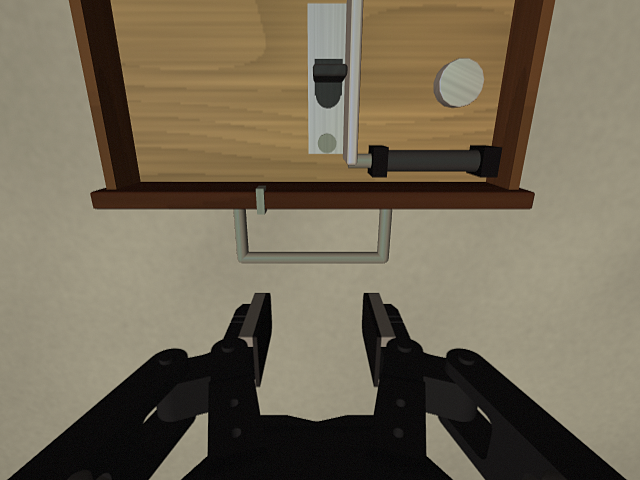

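View pics/t10.png

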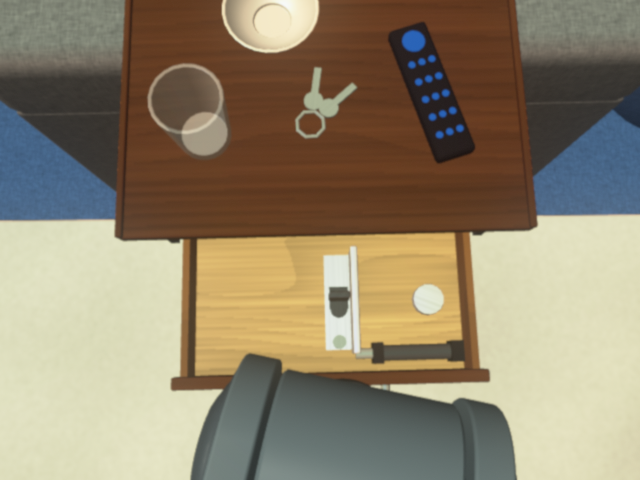

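View pics/s10.png

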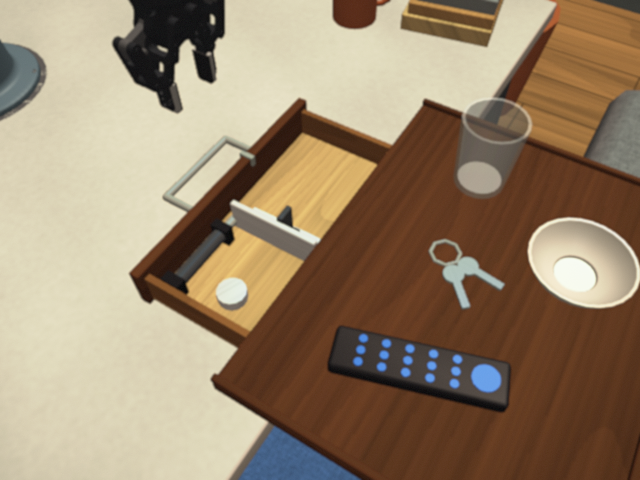

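The drawer is fully open. In the top view the plate's top edge runs from (353,247) to (357,352) and the tab is at (340,292). In the wrist view the clip is at (261,188). I'll measure them now.

```bash
python3 - <<'E'
from h import *
w=cv2.imread('pics/w10.png');t=cv2.imread('pics/t10.png')
a=cv2.resize(w[120:220,230:400],None,fx=4,fy=4,interpolation=cv2.INTER_CUBIC)[:,:400*2]
cv2.imwrite('pics/z10a.png',a)
b=cv2.resize(t[235:365,310:385],None,fx=4.5,fy=4.5,interpolation=cv2.INTER_CUBIC)
cv2.imwrite('pics/z10b.png',b)
E
```

```text
(no output)
```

View pics/z10a.png

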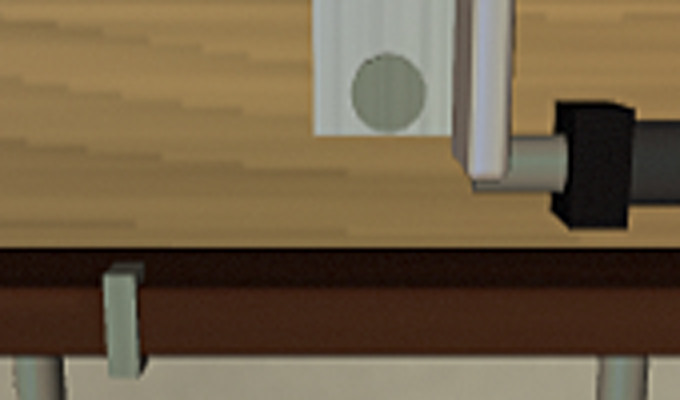

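View pics/z10b.png

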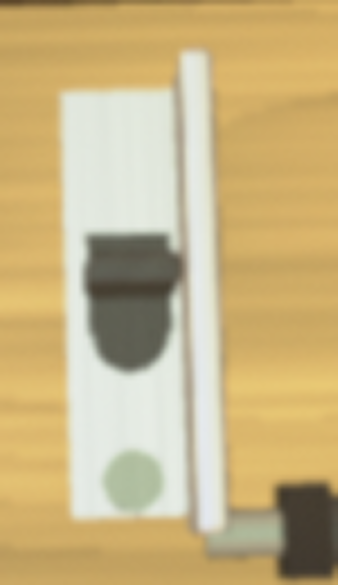

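```bash
python3 - <<'E'
from h import *
import pickle
p=pickle.load(open('p10.pkl','rb'));t=camera_params('top');s=camera_params('scene')
yaw=.016
def d(X): # drawer axes
    c,sn=np.cos(yaw),np.sin(yaw);return (c*X[0]+sn*X[1],-sn*X[0]+c*X[1])
for n,q,uv,z in[("plateF w",p,(352.5,164.5),.078),("plateF t",t,(356.2,352.8),.078),("plateR t",t,(352.9,246.6),.078),("clip w",p,(260,188),.083),("tab t",t,(338,292),.08),("tin t",t,(428,299),.045),("barL w",p,(237,258),.072),("barR w",p,(391,258),.072),("fr l",p,(92,192),.08),("fr r",p,(533,193),.08),("plateF s",s,(234,206),.078),("plateR s",s,(317,242),.078),("clip s",s,(253,158),.083)]:
    X=ray(q,uv,z);print(n,X.round(4),"drawer",np.round(d(X),4))
E
```

```text
plateF w [ 0.5672 -0.0229  0.078 ] drawer [ 0.5668 -0.032 ]
plateF t [ 0.5674 -0.0202  0.078 ] drawer [ 0.567  -0.0292]
plateR t [ 0.6854 -0.019   0.078 ] drawer [ 0.685  -0.0299]
clip w [0.5492 0.0468 0.083 ] drawer [0.5499 0.038 ]
tab t [ 0.6339 -0.0013  0.08  ] drawer [ 0.6338 -0.0114]
tin t [ 0.6284 -0.1074  0.045 ] drawer [ 0.6266 -0.1174]
barL w [0.4873 0.0704 0.072 ] drawer [0.4883 0.0625]
barR w [ 0.4893 -0.0601  0.072 ] drawer [ 0.4882 -0.0679]
fr l [0.5436 0.1766 0.08  ] drawer [0.5463 0.1679]
fr r [ 0.548 -0.163  0.08 ] drawer [ 0.5454 -0.1718]
plateF s [ 0.5733 -0.0269  0.078 ] drawer [ 0.5728 -0.0361]
plateR s [ 0.6866 -0.0192  0.078 ] drawer [ 0.6862 -0.0302]
clip s [0.5481 0.046  0.083 ] drawer [0.5487 0.0372]
```

```bash
python3 -c "
from h import *
units([.654,-.020,.15],.016)"
```

```text
t 7.25 tcp [0.5121 0.004  0.176 ] yaw 0.0162 F [-1.1 -0.8 -0.7] gap 0.0513 -> slide [4.72 0.88 0.84] turn 0.0
```

Call:
{"name": "carry_out", "arguments": {
  "deltas": [
    {"slide":[1.2,0.22,0],"turn":0,"claw":0.5},
    {"slide":[2.4,0.44,0],"turn":0,"claw":0.5},
    {"slide":[3.6,0.7,0.3],"turn":0,"claw":0.5},
    {"slide":[4.7,0.88,0.8],"turn":0,"claw":0.5},
    {"slide":[4.7,0.88,0.8],"turn":0,"claw":0.5}
  ]
}}

```text
time: 7.75
eef_pos: [0.6549, -0.0209, 0.1482]
eef_rot: [1.0, 0.008, -0.004, -0.001]
force: [-0.7, -0.1, 0.1]
finger_gap: 0.0426
```

```bash
python3 -c "
from h import *
units([.654,-.020,.09],.016)
w=camera('wrist');s=camera('scene')
cv2.imwrite('pics/w11.png',np.hstack([cv2.resize(w,(400,300)),cv2.resize(s[50:350,150:550],(400,300))])[:,:,::-1])
"
```

```text
t 7.75 tcp [ 0.6549 -0.0209  0.1482] yaw 0.0155 F [-0.7 -0.1  0.1] gap 0.0426 -> slide [-0.01 -0.03  1.94] turn -0.0
```

View pics/w11.png

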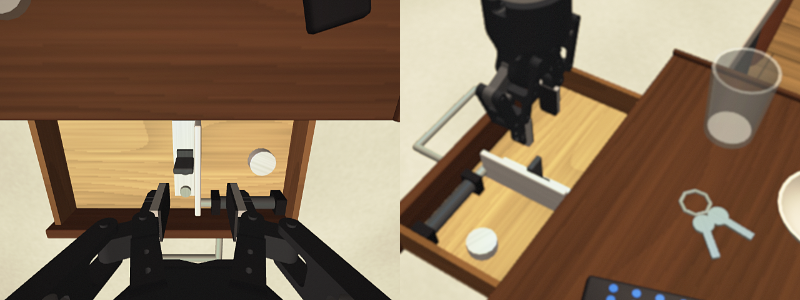

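The fingers straddle the plate (fingers at columns 163 and 233, plate at 197). I'll descend.

Call:
{"name": "carry_out", "arguments": {
  "deltas": [
    {"slide":[0,0,0.6],"turn":0,"claw":0.5},
    {"slide":[0,0,1.3],"turn":0,"claw":0.5},
    {"slide":[0,0,2.0],"turn":0,"claw":0.5},
    {"slide":[0,0,2.5],"turn":0,"claw":0.5},
    {"slide":[0,0,2.7],"turn":0,"claw":0.5}
  ]
}}

```text
time: 8.35
eef_pos: [0.6533, -0.02, 0.0717]
eef_rot: [1.0, 0.008, -0.001, -0.0]
force: [0.5, 1.8, -0.3]
finger_gap: 0.0422
```

```bash
python3 -c "
from h import *
units([.654,-.020,.048],.016)
w=camera('wrist');s=camera('scene')
cv2.imwrite('pics/w12.png',np.hstack([cv2.resize(w[:,120:520],(400,480)),cv2.resize(s[80:280,200:367],(400,480))])[:,:,::-1])
units([.654,-.020,.048],.016)
"
```

```text
t 8.35 tcp [ 0.6533 -0.02    0.0717] yaw 0.0162 F [ 0.5  1.8 -0.3] gap 0.0422 -> slide [0.03 0.   0.79] turn 0.0
t 8.45 tcp [ 0.6542 -0.0202  0.0727] yaw 0.0161 F [ 0.5  0.2 -0.3] gap 0.0426 -> slide [-0.01 -0.01  0.82] turn 0.0
```

View pics/w12.png

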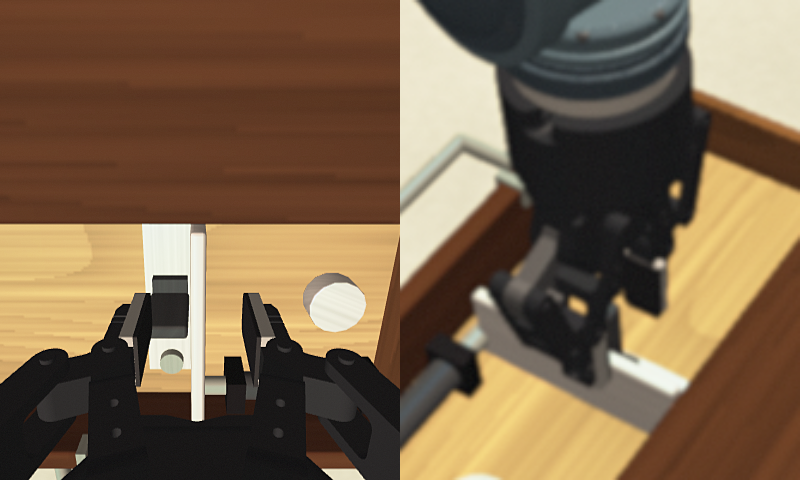

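```bash
python3 - <<'E'
from h import *
p=camera_params('wrist');s=camera_params('scene');tcp=observe()['eef_pos'];print(tcp)
for n,X in[("tab top rear",(.638,-.003,.08)),("tab top front",(.630,-.003,.08)),("tab bot rear",(.638,-.003,.04)),("plate rear top",(.686,-.0195,.078)),("plate front top",(.567,-.021,.078)),("clip",(.549,.047,.083)),("tray edge",(.697,0,.1)),
 ("tipspec -y",(tcp[0],tcp[1]-.021,tcp[2]-.004)),("tip -y+10",(tcp[0],tcp[1]-.021,tcp[2]+.01)),("tip -y+20",(tcp[0],tcp[1]-.021,tcp[2]+.02))]:
    print(n,"w",proj(p,X).round(0)-[120,0],"scene crop",((proj(s,X)-[200,80])*2.4+[400,0]).round(0))
E
```

```text
[ 0.65420197 -0.02019966  0.07271313]
tab top rear w [163. 324.] scene crop [615. 322.]
tab top front w [163. 337.] scene crop [602. 315.]
tab bot rear w [169. 289.] scene crop [620. 371.]
plate rear top w [196. 236.] scene crop [679. 389.]
plate front top w [195. 425.] scene crop [479. 290.]
clip w [ 81. 454.] scene crop [530. 187.]
tray edge w [149. 227.] scene crop [721. 343.]
tipspec -y w [235. 287.] scene crop [600. 403.]
tip -y+10 w [238. 300.] scene crop [598. 385.]
tip -y+20 w [240. 310.] scene crop [596. 373.]
```

Call:
{"name": "carry_out", "arguments": {
  "deltas": [
    {"slide":[0,0,0.3],"turn":0,"claw":0.5},
    {"slide":[0,0,0.6],"turn":0,"claw":0.5},
    {"slide":[0,0,0.9],"turn":0,"claw":0.5},
    {"slide":[0,0,0.9],"turn":0,"claw":0.5}
  ]
}}

```text
time: 8.85
eef_pos: [0.6537, -0.0202, 0.0442]
eef_rot: [1.0, 0.008, -0.002, -0.0]
force: [-0.2, -0.4, 0.9]
finger_gap: 0.0426
```

```bash
python3 -c "
from h import *
units([.654,-.020,.048],.016)
w=camera('wrist');s=camera('scene')
cv2.imwrite('pics/w13.png',np.hstack([cv2.resize(w[:,120:520],(400,480)),cv2.resize(s[80:280,200:367],(400,480))])[:,:,::-1])
units([.654,-.020,.048],.016)
"
```

```text
t 8.85 tcp [ 0.6537 -0.0202  0.0442] yaw 0.016 F [-0.2 -0.4  0.9] gap 0.0426 -> slide [ 0.01 -0.01 -0.13] turn 0.0
t 8.95 tcp [ 0.6548 -0.0204  0.0458] yaw 0.0161 F [ 0.1 -0.8  0.2] gap 0.0425 -> slide [-0.03 -0.01 -0.07] turn 0.0
```

View pics/w13.png

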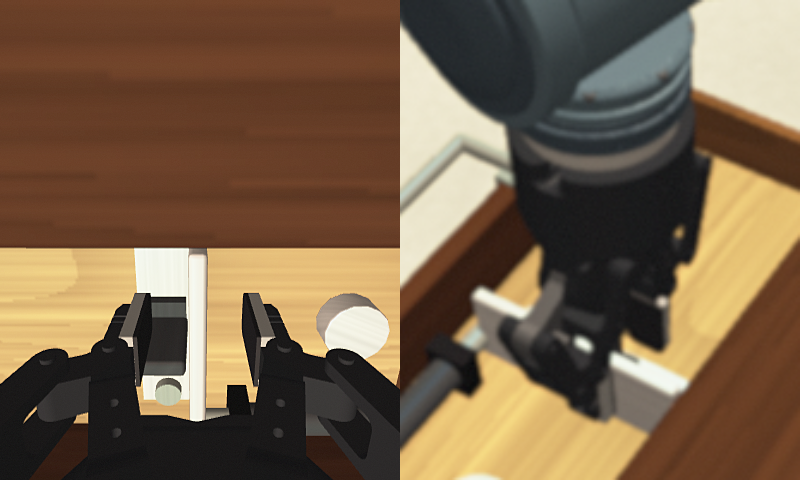

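```bash
python3 -c "
from h import *
w=camera('wrist');s=camera('scene')
cv2.imwrite('pics/w14.png',np.hstack([cv2.resize(w[270:400,220:420],(430,280),interpolation=2),cv2.resize(s[190:270,240:345],(367,280),interpolation=2)])[:,:,::-1])
units([.654,-.020,.048],.016)
"
```

```text
t 9.05 tcp [ 0.6553 -0.0205  0.0466] yaw 0.0161 F [-0.2  0.3 -0.3] gap 0.0426 -> slide [-0.04 -0.02 -0.05] turn 0.0
```

View pics/w14.png

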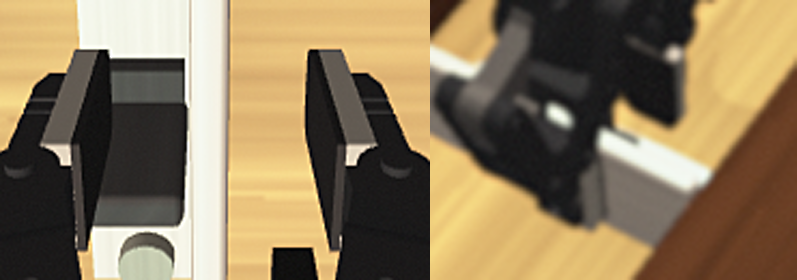

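```bash
python3 - <<'E'
from h import *
p=camera_params('wrist');s=camera_params('scene');t=observe();tcp=t['eef_pos']
print(tcp,p['extrinsics'].round(4)[:3])
def pm(p):
    return p['mtx']@np.linalg.inv(p['extrinsics'])[:3]
for uv in[(364.2,293.2),(361.9,330.4)]:
    for z in(.035,.045,.052,.06,.068): X=ray(p,uv,z);print(uv,X.round(4),proj(s,X).round(1))
X=cv2.triangulatePoints(pm(p),pm(s),np.array([364.2,293.2]).reshape(2,1),np.array([288.6,254.3]).reshape(2,1));print((X[:3]/X[3]).ravel())
E
```

```text
[ 0.65532179 -0.02049959  0.04655486] [[ 0.0156 -0.9471 -0.3205  0.7382]
 [-0.9999 -0.0143 -0.0065 -0.0191]
 [ 0.0016  0.3206 -0.9472  0.2077]]
(364.2, 293.2) [ 0.6477 -0.048   0.035 ] [277.3 265.8]
(364.2, 293.2) [ 0.653  -0.0463  0.045 ] [281.2 262. ]
(364.2, 293.2) [ 0.6566 -0.0451  0.052 ] [283.9 259.3]
(364.2, 293.2) [ 0.6608 -0.0438  0.06  ] [287.1 256.2]
(364.2, 293.2) [ 0.665  -0.0425  0.068 ] [290.4 253. ]
(361.9, 330.4) [ 0.6232 -0.0481  0.035 ] [260.7 256.9]
(361.9, 330.4) [ 0.6298 -0.0464  0.045 ] [265.2 253.6]
(361.9, 330.4) [ 0.6345 -0.0452  0.052 ] [268.5 251.2]
(361.9, 330.4) [ 0.6398 -0.0439  0.06  ] [272.3 248.4]
(361.9, 330.4) [ 0.6451 -0.0426  0.068 ] [276.1 245.6]
[ 0.66279611 -0.04306399  0.06431673]
```

Two-view triangulation puts the pads centred on the TCP in x, with tips at z≈0.065. That gives about 13 mm of overlap with the plate, and the tab is clear by about 8 mm. I'll close gently.

Call:
{"name": "carry_out", "arguments": {
  "deltas": [
    {"slide":[0,0,0.15],"turn":0,"claw":0.3},
    {"slide":[0,0,0.15],"turn":0,"claw":0.15},
    {"slide":[0,0,0.15],"turn":0,"claw":0.0},
    {"slide":[0,0,0.15],"turn":0,"claw":0.0},
    {"slide":[0,0,0.15],"turn":0,"claw":0.0}
  ],
  "force": 20
}}

```text
time: 9.55
eef_pos: [0.6547, -0.0206, 0.0415]
eef_rot: [1.0, 0.008, -0.0, 0.0]
force: [-1.1, -1.0, -1.5]
finger_gap: 0.0071
```

```bash
python3 -c "
from h import *
units([.654,.049,.048],.016)
w=camera('wrist');s=camera('scene')
cv2.imwrite('pics/w15.png',np.hstack([cv2.resize(w[:,120:520],(400,480)),cv2.resize(s[80:280,200:367],(400,480))])[:,:,::-1])
units([.654,.049,.048],.016)
"
```

```text
t 9.55 tcp [ 0.6547 -0.0206  0.0415] yaw 0.0161 F [-1.1 -1.  -1.5] gap 0.0071 -> slide [ 0.01 -2.32 -0.22] turn 0.0
t 9.65 tcp [ 0.6547 -0.0205  0.0415] yaw 0.0161 F [-0.1 -1.5 -2.1] gap 0.0073 -> slide [ 0.01 -2.32 -0.22] turn 0.0
```

View pics/w15.png

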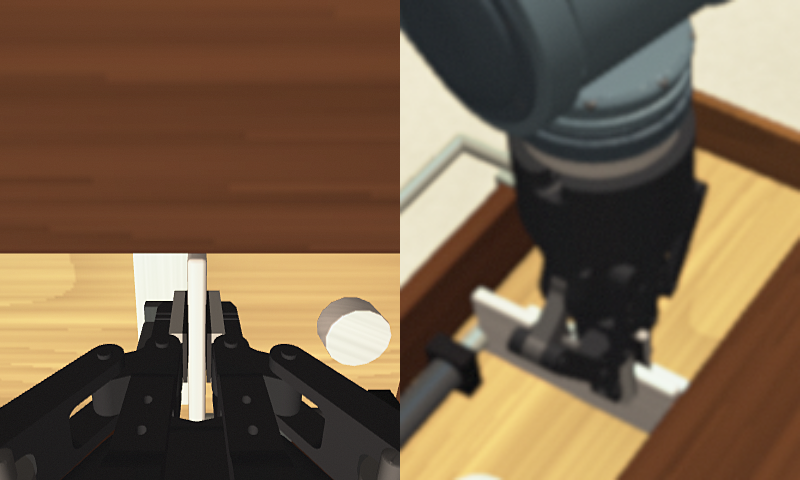

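The plate is gripped (gap 7.3 mm) and the lever is untouched. I'll draw the divider towards +y.

Call:
{"name": "carry_out", "arguments": {
  "deltas": [
    {"slide":[0,-0.2,0],"turn":0,"claw":0},
    {"slide":[0,-0.5,0],"turn":0,"claw":0},
    {"slide":[0,-0.8,0],"turn":0,"claw":0},
    {"slide":[0,-1.1,0],"turn":0,"claw":0},
    {"slide":[0,-1.4,0],"turn":0,"claw":0}
  ]
}}

```text
time: 10.15
eef_pos: [0.654, 0.0223, 0.0415]
eef_rot: [1.0, 0.008, -0.0, 0.0]
force: [-0.8, -5.0, -2.6]
finger_gap: 0.0073
```

Call:
{"name": "carry_out", "arguments": {
  "deltas": [
    {"slide":[0,-0.2,0],"turn":0,"claw":0},
    {"slide":[0,-0.4,0],"turn":0,"claw":0},
    {"slide":[0,-0.6,0],"turn":0,"claw":0},
    {"slide":[0,-0.7,0],"turn":0,"claw":0},
    {"slide":[0,-0.7,0],"turn":0,"claw":0}
  ]
}}

```text
time: 10.65
eef_pos: [0.6537, 0.0432, 0.0415]
eef_rot: [1.0, 0.008, -0.0, -0.0]
force: [-0.8, -4.8, -2.9]
finger_gap: 0.0074
```

```bash
python3 -c "
from h import *
units([.654,.049,.048],.016)
w=camera('wrist');s=camera('scene');t=camera('top')
cv2.imwrite('pics/w16w.png',w[:,:,::-1]);cv2.imwrite('pics/w16s.png',s[:,:,::-1]);cv2.imwrite('pics/w16t.png',t[:,:,::-1])
cv2.imwrite('pics/w16.png',np.hstack([cv2.resize(w[:,120:520],(400,480)),cv2.resize(s[80:280,200:367],(400,480))])[:,:,::-1])
units([.654,.049,.048],.016)
"
```

```text
t 10.65 tcp [0.6537 0.0432 0.0415] yaw 0.0167 F [-0.8 -4.8 -2.9] gap 0.0074 -> slide [ 0.01 -0.19 -0.22] turn 0.01
t 10.8 tcp [0.6537 0.0426 0.0415] yaw 0.0162 F [-1.  -4.  -2.7] gap 0.007 -> slide [ 0.01 -0.21 -0.22] turn 0.0
```

View pics/w16.png

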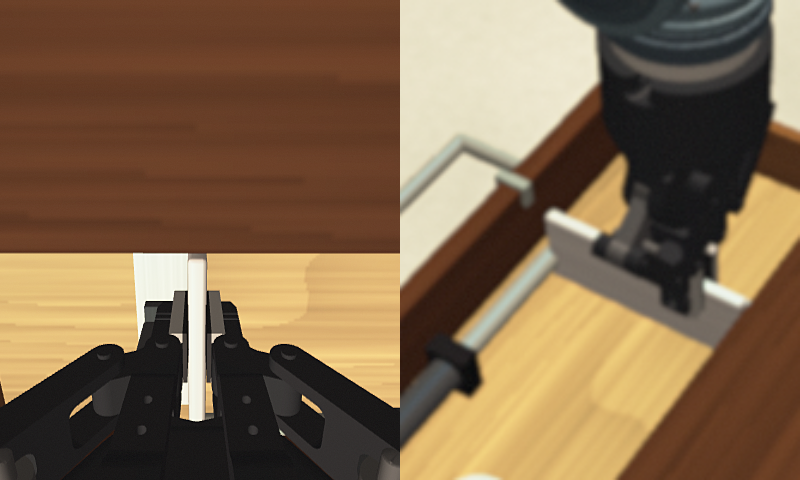

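View pics/w16t.png

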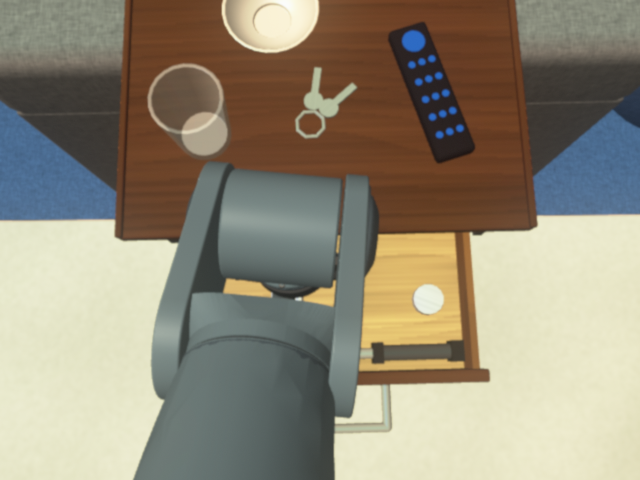

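The plate is drawn almost to the clip, with the clip tip at (530,190) and the plate's front corner at (550,213) in the scene crop. I'll measure the offset.

```bash
python3 - <<'E'
from h import *
s=cv2.imread('pics/w16s.png')
cv2.imwrite('pics/z16.png',cv2.resize(s[140:215,235:315],(800,750)[:2],interpolation=cv2.INTER_CUBIC)[:600])
s=cv2.imread('pics/s10.png')
cv2.imwrite('pics/z10s.png',cv2.resize(s[140:260,220:330],None,fx=5,fy=5,interpolation=cv2.INTER_CUBIC))
E
```

```text
(no output)
```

View pics/z16.png

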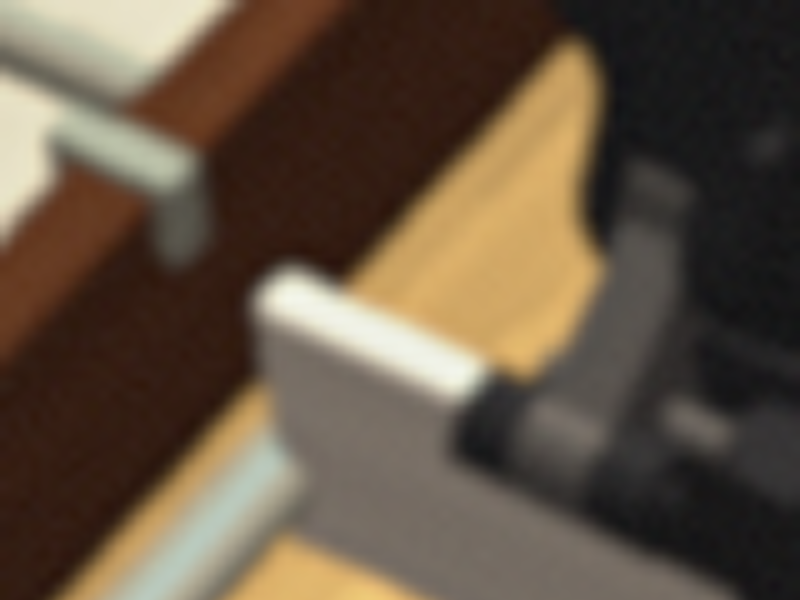

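View pics/z10s.png

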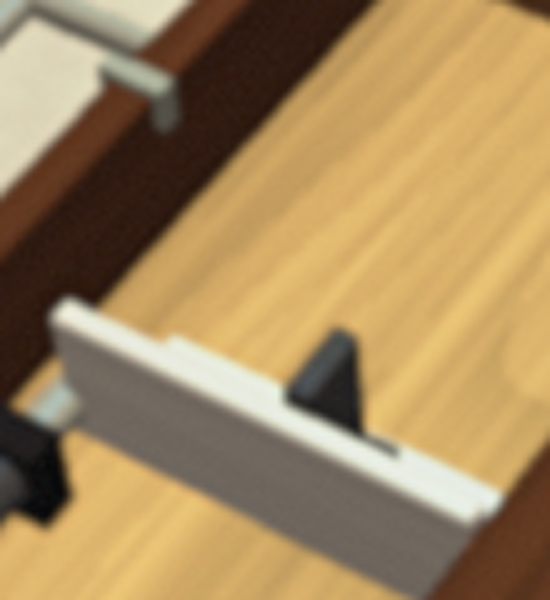

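```bash
python3 - <<'E'
from h import *
s=camera_params('scene');yaw=.016
def d(X):
    c,sn=np.cos(yaw),np.sin(yaw);return np.round((c*X[0]+sn*X[1],-sn*X[0]+c*X[1]),4)
for n,uv,z in[("pF",(263,169.2),.078),("pM",(282.5,178.8),.078),("cR",(254,157.2),.083),("cF",(241.5,152.7),.083),
 ("0 pF",(220+62/5,140+308/5),.078),("0 pR",(220+480/5,140+507/5),.078),("0 cR",(220+168/5,140+88/5),.083),("0 cF",(220+112/5,140+70/5),.083)]:print(n,d(ray(s,uv,z)))
E
```

```text
pF [0.5677 0.0314]
pM [0.5979 0.0306]
cR [0.549 0.039]
cF [0.5306 0.0373]
0 pF [ 0.567  -0.0315]
0 pR [ 0.6848 -0.03  ]
0 cR [0.549  0.0382]
0 cF [0.533 0.036]
```

Call:
{"name": "carry_out", "arguments": {
  "deltas": [
    {"slide":[0,-0.1,0],"turn":0,"claw":0},
    {"slide":[0,-0.21,0],"turn":0,"claw":0},
    {"slide":[0,-0.21,0],"turn":0,"claw":0},
    {"slide":[0,-0.21,0],"turn":0,"claw":0},
    {"slide":[0,-0.21,0],"turn":0,"claw":0}
  ]
}}

```text
time: 11.3
eef_pos: [0.6537, 0.0487, 0.0415]
eef_rot: [1.0, 0.008, -0.0, -0.0]
force: [-0.5, -5.6, -4.4]
finger_gap: 0.0074
```

```bash
python3 - <<'E'
from h import *
units([.654,.049,.048],.016)
s=camera('scene')[:,:,::-1]
cv2.imwrite('pics/z17.png',cv2.resize(s[140:200,235:315],(800,600),interpolation=cv2.INTER_CUBIC))
E
```

```text
t 11.3 tcp [0.6537 0.0487 0.0415] yaw 0.0159 F [-0.5 -5.6 -4.4] gap 0.0074 -> slide [ 0.01 -0.01 -0.22] turn -0.0
```

View pics/z17.png

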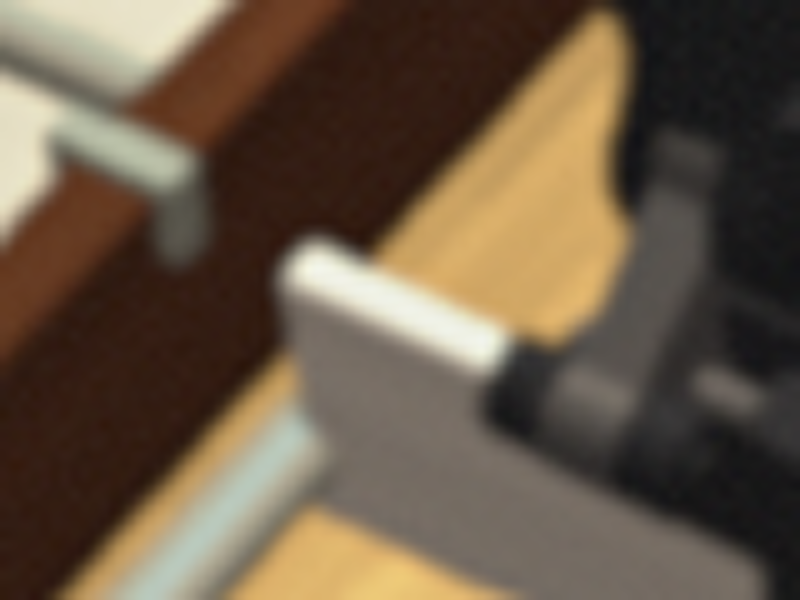

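The plate end moved to (308,262) in the crop, about y=0.0373 against 0.038 for the clip, so it is at the mark. Next I'll slide the grip along the plate towards the front to push the lever.

Call:
{"name": "carry_out", "arguments": {
  "deltas": [
    {"slide":[-0.1,0,0],"turn":0,"claw":0},
    {"slide":[-0.25,0,0],"turn":0,"claw":0},
    {"slide":[-0.4,0,0],"turn":0,"claw":0},
    {"slide":[-0.5,0,0],"turn":0,"claw":0},
    {"slide":[-0.5,0,0],"turn":0,"claw":0}
  ]
}}

```text
time: 11.85
eef_pos: [0.6468, 0.0479, 0.0443]
eef_rot: [1.0, 0.007, 0.01, 0.0]
force: [22.2, -4.8, -15.1]
finger_gap: 0.0074
```

```bash
python3 - <<'E'
from h import *
units([.612,.048,.0415],.016)
s=camera('scene')[:,:,::-1]
cv2.imwrite('pics/z18.png',cv2.resize(s[140:200,235:315],(800,600),interpolation=cv2.INTER_CUBIC))
E
```

```text
t 11.85 tcp [0.6468 0.0479 0.0443] yaw 0.0149 F [ 22.2  -4.8 -15.1] gap 0.0074 -> slide [-1.16 -0.02  0.07] turn -0.01
```

View pics/z18.png

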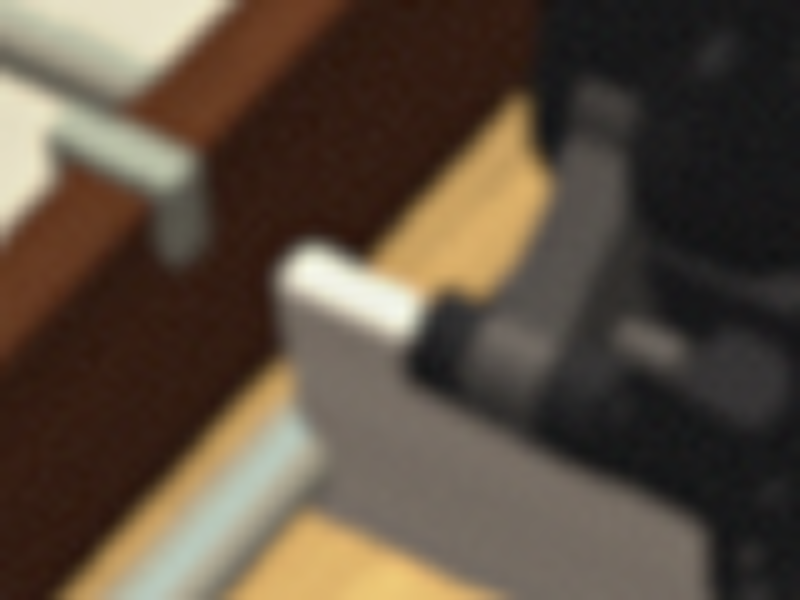

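At 20 N the grip drags hard on the plate (22 N, arm lagging 8 mm). I'll ease the jaws to about 1 mm of play so that the spring holds the plate against the -y finger, then slide and re-clamp.

Call:
{"name": "carry_out", "arguments": {
  "deltas": [
    {"slide":[0.1,-0.03,0],"turn":0,"claw":0.11},
    {"slide":[0.1,-0.04,0],"turn":0,"claw":0.11},
    {"slide":[0.1,-0.04,0],"turn":0,"claw":0.11}
  ]
}}

```text
time: 12.2
eef_pos: [0.6455, 0.0493, 0.0442]
eef_rot: [1.0, 0.008, 0.004, 0.0]
force: [4.7, -5.8, -1.4]
finger_gap: 0.0093
```

```bash
python3 - <<'E'
from h import *
units([.612,.048,.0415],.016)
s=camera('scene')[:,:,::-1]
cv2.imwrite('pics/z19.png',cv2.resize(s[140:200,235:315],(800,600),interpolation=cv2.INTER_CUBIC))
E
```

```text
t 12.2 tcp [0.6455 0.0493 0.0442] yaw 0.0158 F [ 4.7 -5.8 -1.4] gap 0.0093 -> slide [-1.12  0.03  0.08] turn -0.0
```

View pics/z19.png

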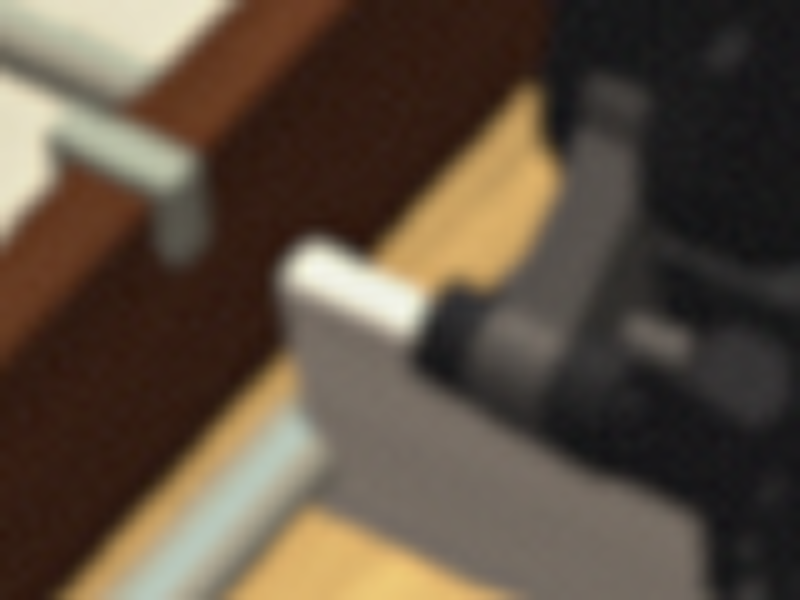

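The plate is still at the mark (end at (308,263)), held by 5.8 N of spring load, and drag is down to 4.7 N. I'll continue the slide.

Call:
{"name": "carry_out", "arguments": {
  "deltas": [
    {"slide":[-0.15,0,0.05],"turn":0,"claw":0.11},
    {"slide":[-0.35,0,0.05],"turn":0,"claw":0.11},
    {"slide":[-0.55,0,0.05],"turn":0,"claw":0.11},
    {"slide":[-0.75,0,0.05],"turn":0,"claw":0.11},
    {"slide":[-0.9,0,0.05],"turn":0,"claw":0.11}
  ]
}}

```text
time: 12.75
eef_pos: [0.6196, 0.0488, 0.0437]
eef_rot: [1.0, 0.008, 0.006, 0.001]
force: [6.4, -4.8, 0.5]
finger_gap: 0.0099
```

```bash
python3 - <<'E'
from h import *
units([.612,.048,.0415],.016)
s=camera('scene')[:,:,::-1];w=camera('wrist')[:,:,::-1]
cv2.imwrite('pics/z20.png',np.hstack([cv2.resize(s[140:200,235:295],(400,400),interpolation=cv2.INTER_CUBIC),w[80:480,120:520]]))
E
```

```text
t 12.75 tcp [0.6196 0.0488 0.0437] yaw 0.0156 F [ 6.4 -4.8  0.5] gap 0.0099 -> slide [-0.25  0.02  0.07] turn -0.0
```

View pics/z20.png

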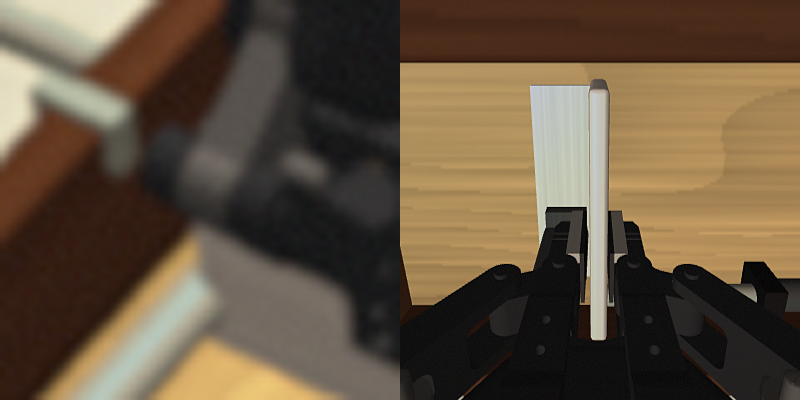

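The wrist view shows the plate with the fingers straddling it and the lever being pushed ahead of the left finger (6.4 N). I'll carry on to the stop.

Call:
{"name": "carry_out", "arguments": {
  "deltas": [
    {"slide":[-0.1,0,0],"turn":0,"claw":0.11},
    {"slide":[-0.2,0,0],"turn":0,"claw":0.11},
    {"slide":[-0.3,0,0],"turn":0,"claw":0.11},
    {"slide":[-0.35,0,0],"turn":0,"claw":0.11},
    {"slide":[-0.35,0,0],"turn":0,"claw":0.11}
  ]
}}

```text
time: 13.35
eef_pos: [0.6108, 0.0486, 0.044]
eef_rot: [1.0, 0.008, 0.008, 0.0]
force: [11.3, -4.3, -3.2]
finger_gap: 0.0095
```

Call:
{"name": "carry_out", "arguments": {
  "deltas": [
    {"slide":[-0.1,0,0],"turn":0,"claw":0.11},
    {"slide":[-0.15,0,0],"turn":0,"claw":0.11},
    {"slide":[-0.15,0,0],"turn":0,"claw":0.11}
  ]
}}

```text
time: 13.65
eef_pos: [0.6105, 0.0482, 0.0447]
eef_rot: [1.0, 0.007, 0.014, 0.001]
force: [26.8, -4.7, -12.1]
finger_gap: 0.0097
```

```bash
python3 - <<'E'
from h import *
units([.612,.048,.0415],.016)
import pickle
p=camera_params('wrist')
w=camera('wrist')[:,:,::-1];s=camera('scene')[:,:,::-1]
cv2.imwrite('pics/w21.png',w)
cv2.imwrite('pics/s21.png',s)
pickle.dump(p,open('p21.pkl','wb'))
cv2.imwrite('pics/z21.png',np.hstack([cv2.resize(s[140:240,225:325],(400,400),interpolation=cv2.INTER_CUBIC),w[80:480,120:520]]))
E
```

```text
t 13.65 tcp [0.6105 0.0482 0.0447] yaw 0.0141 F [ 26.8  -4.7 -12.1] gap 0.0097 -> slide [0.05 0.01 0.11] turn -0.01
```

View pics/z21.png

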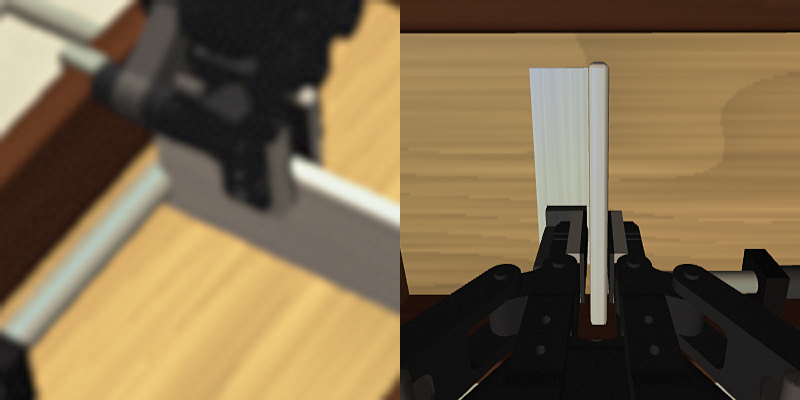

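The lever is at its hard stop: a 4.5 mm further command moved it only 0.3 mm, with 27 N, at the expected x=0.61. I'll back off the push and re-clamp the plate.

Call:
{"name": "carry_out", "arguments": {
  "deltas": [
    {"slide":[0.1,0,0],"turn":0,"claw":0.11},
    {"slide":[0.15,0,0],"turn":0,"claw":0.05},
    {"slide":[0.15,0,0],"turn":0,"claw":0},
    {"slide":[0.15,0,0],"turn":0,"claw":0},
    {"slide":[0.15,0,0],"turn":0,"claw":0}
  ],
  "force": 20
}}

```text
time: 14.25
eef_pos: [0.6107, 0.0485, 0.0442]
eef_rot: [1.0, 0.008, 0.008, 0.001]
force: [9.6, -5.8, 0.3]
finger_gap: 0.0072
```

```bash
python3 - <<'E'
from h import *
units([.612,.048,.0415],.016)
import pickle
p=camera_params('wrist')
w=camera('wrist')[:,:,::-1];s=camera('scene')[:,:,::-1];t=camera('top')[:,:,::-1]
cv2.imwrite('pics/w22.png',w);cv2.imwrite('pics/s22.png',s)
pickle.dump(p,open('p22.pkl','wb'))
cv2.imwrite('pics/z22.png',np.hstack([cv2.resize(s[135:225,225:315],(400,400),interpolation=cv2.INTER_CUBIC),cv2.resize(w[110:250,240:380],(400,400),interpolation=cv2.INTER_CUBIC)]))
cv2.imwrite('pics/t22.png',t)
units([.612,.048,.0415],.016)
E
```

```text
t 14.25 tcp [0.6107 0.0485 0.0442] yaw 0.0151 F [ 9.6 -5.8  0.3] gap 0.0072 -> slide [0.04 0.02 0.09] turn -0.01
t 14.4 tcp [0.6107 0.0484 0.0442] yaw 0.0151 F [ 9.9 -4.9 -0.1] gap 0.0075 -> slide [0.04 0.02 0.09] turn -0.01
```

View pics/z22.png

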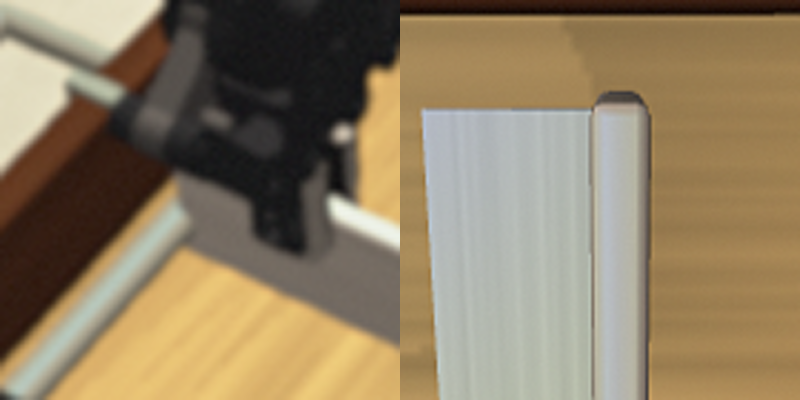

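View pics/t22.png

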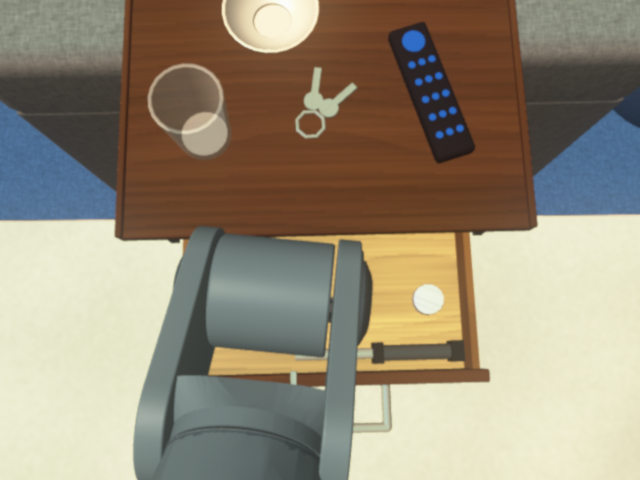

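The tray items look unmoved. The top view shows the clip at (293,378) and the plate's front end near (300,355), so I'll zoom in for a final check.

```bash
python3 - <<'E'
from h import *
t=cv2.imread('pics/t22.png')
cv2.imwrite('pics/z23.png',cv2.resize(t[340:395,270:350],(800,550),interpolation=cv2.INTER_CUBIC))
yaw=.016
def d(X):
    c,sn=np.cos(yaw),np.sin(yaw);return np.round((c*X[0]+sn*X[1],-sn*X[0]+c*X[1]),4)
import pickle
p=pickle.load(open('p22.pkl','rb'))
for uv in[(240+620/2.857,110+105/2.857),(240+621/2.857,110+390/2.857)]:print(d(ray(p,uv,.078)))
E
```

```text
[ 0.686  -0.0131]
[ 0.6472 -0.0181]
```

View pics/z23.png

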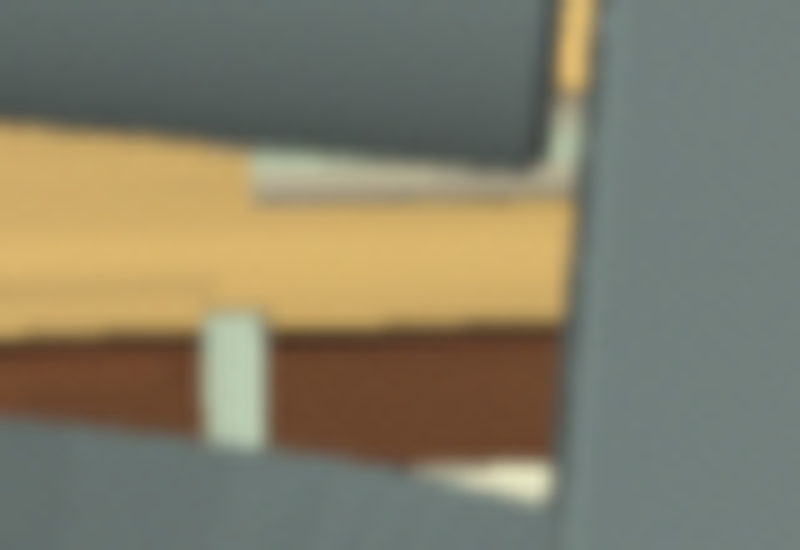

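```bash
python3 - <<'E'
from h import *
yaw=.016
def d(X):
    c,sn=np.cos(yaw),np.sin(yaw);return np.round((c*X[0]+sn*X[1],-sn*X[0]+c*X[1]),4)
import pickle
p=pickle.load(open('p22.pkl','rb'));t=camera_params('top')
for uv in[(240+220/2.857,110+105/2.857),(240+221/2.857,110+390/2.857)]:print("plate w",d(ray(p,uv,.078)))
print("clip t",d(ray(t,(270+23.5,340+35),.083)))
for z in(.045,.05,.055):print("rod end before/after",d(ray(t,(356,356.1),z)),d(ray(t,(270+25,340+19),z)))
print("plate0 t",d(ray(t,(356.2,352.8),.078)))
E
```

```text
plate w [0.686  0.0382]
plate w [0.6474 0.0381]
clip t [0.5455 0.0392]
rod end before/after [ 0.5634 -0.0308] [0.5621 0.0392]
rod end before/after [ 0.5634 -0.0305] [0.5621 0.0389]
rod end before/after [ 0.5635 -0.0302] [0.5621 0.0387]
plate0 t [ 0.567  -0.0292]
```

The checks agree within about 1 mm: plate 38.2 mm, clip 38 to 39 mm. The grip is firm, the lever is at its stop and the drawer is open, so I'm handing in.

```bash
python3 -c "
from h import *
print(observe()['time']);print(sign_off())"
```

```text
14.4
the job is handed in; nothing more can be done
None
```

I pulled the drawer to its stop, drew the divider to the clip, slid the cam lever closed and re-clamped the plate, then handed in at 14.4 s. The system gave no verdict.

**Handle:** The first hook slid off the bar after about 8 mm, because the shut fingertips sit higher than the tool description says. I hooked again about 15 mm deeper and pulled to the stop (13.5 N).

**Lever:** With a 20 N grip the arm dragged too hard along the plate. I eased the jaws to 1–2 mm of play, so the spring held the plate against one finger with about 5 N while I pushed the lever. I then clamped again at 20 N.

**Last checks:**
- **Alignment:** The wrist camera puts the plate at 38.2 mm. The clip reads 37.5–39.2 mm depending on the camera, so they agree to about 1 mm.
- **Grip:** The jaws read 7.5 mm on the 8 mm plate, with about 5 N of spring load.
- **Lever:** I judged it closed from the hard stop (27 N) at the expected finger position. I could not see it directly, because the finger hides the tab.
- **Tray and drawer:** In the last top view the drawer is open and the things on the tray look unmoved.

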